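Engage the bobbin winder on the sewing machine

TASK

Get the sewing machine ready to wind a bobbin: with the fingertips, gently push the bobbin winder on top of the machine, by the rim of the bobbin that sits on it, across to the right (towards the handwheel) as far as it goes, then take the hand away. Only push, do not pinch or lift: the bobbin stays down on its spindle, and the thread spool, the handwheel and the things lying round the machine are left as they are.

Things in the scene. Friction and masses are not known exactly. Their poses are not given: they have to be found in the camera images.
- machine: White household sewing machine, fixed; 400 mm long (its y), 172 mm deep (its x), flat top 285 mm above the origin, which is the centre of its underside. Its x points from front to back, y to the operator's left (needle end); right, the handwheel end, is -y. The top spans x -45 to 70 mm. A thread-tension disc on a 12 mm post stands on the top at (x, y) = (-12, 140) mm.
- winder (a joint): Bobbin winder: lever on a vertical pivot under the top, at machine (x, y) = (28, -105) mm, with an upright spindle 35 mm in front of it. 0 rad: left, off (spindle at (-6, -99)); grows to 0.36 rad, the end of travel (spindle at (-6, -111), 12.5 mm to the right, nearly straight along machine -y). Moves with about 3 N at the spindle, no spring, stays where left; firm at its end.
- spindle_seat (a point): Centre of the top of the winder's 12 mm wide steel seat, 6 mm above the machine's top; the bobbin rests on it. Moves with the winder. The 5.4 mm thick steel spindle rises 15 mm above this point through the bobbin's hole.
- bobbin: Steel bobbin partly wound with blue thread, loose on the winder's seat with the spindle through its 7 mm hole (about 1 mm play). Flanges 20.6 mm in diameter at bottom and top, 11.5 mm high, 12 g. Origin: centre of its underside, z up; it may spin. Push on the rim of the flanges.
- spool: Spool of blue thread standing loose on a 52 mm high fixed pin on the machine's top, 89 mm to the left of the winder's spindle and 42 mm farther back; 28 mm in diameter, 36 mm high; origin: centre of its underside, 2 mm above the machine's top. Leave alone.
- handwheel (a joint): Grey handwheel on the machine's right end, 68 mm in diameter, on an axis along machine y at (x, z) = (12, 235) mm, between y = -203 and -227 mm. Angle in rad, turns freely. Leave alone.
- button_jar: Glass jar with a steel cap, 72 mm in diameter, 85 mm high, standing loose on the table to the right of the machine; origin: centre of its underside. Leave alone.
- rotary_cutter: Rotary cutter with a yellow handle, lying loose on the table in front of the machine; 180 mm long (its x, blade to +x), 48 mm wide, 18 mm high; origin on the table near its middle. Leave alone.
- ruler_holder: Plywood board with a wooden D-shaped grip, loose on the table to the left of the machine; 340 mm long (its x), 85 mm wide, 78 mm high over the grip; origin: centre of its underside. Leave alone.
- winder_stop (a point): Foot, on the machine's top, of the winder's fixed stop: a white post 13 mm in diameter and 14 mm high, on the right of the winder; 2 mm of gap is left between it and the bobbin at the end of travel.

How it is judged:
By the outcome, as a careful person would: the job done as asked, in the order asked, and still so for the second after the job is handed in, with the robot touching nothing.
It also fails if it takes over 32 s, if anything falls off the work surface, if the arm or the gripper's body presses on something with over 40 N, if the wrist force passes 120 N, or if a joint passes its speed limit or range.

ROBOT

A 6-joint arm with a two-finger parallel gripper is mounted at the origin on the work surface. World frame = base frame: x ahead of the robot, y to its left, z up, the work surface at z = 0. Lengths are in m, angles in rad, forces in N, time in s.
With the tool pointing down it reaches from about 0.25 to 0.775 m from the base axis. Payload 4 kg.
Tool frame: the origin (TCP) lies on the mounting face of the last link; the fingertips stand 199 mm ahead of it and the grasp point (between the pads) lies 180 mm ahead of it; z points along the fingers, y is the line along which they close (so a half turn about z gives the same grasp; the last joint's range is limited). The gripper opens to 94 mm and grips with 3 to 60 N. Pads are 16 mm wide; open, the fingers measure 119 mm over their backs; the gripper's body (75 mm by 177 mm) begins 78 mm behind the grasp point.
Start: joints at [1.246, 0.087, 1.371, -0, 1.684, -0.103], TCP at [0.121, 0.537, 0.405] pointing down, gripper open.
Joint ranges: [-3.1, 3.1], [-0.76, 2.03], [0.27, 2.55], [-1.08, 4.22], [0.17, 2.65], [-2.57, 2.57]. Speed limits (rad/s): [2.79, 2.79, 3.14, 3.14, 3.14, 3.14].

INTERFACE

Orientations are given as a unit quaternion [x, y, z, w].
In Python, from rig import bot gives the robot as it stands. The module is installed in compiled form; this text tells all that it offers.
- The arm moves only by the tool apply_moves, never from a script. Its argument "deltas" is a list of rows, each an object of numbers: "dx", "dy", "dz": the shift along the tool's x, y, z each as a share of 2.5 cm, from -1 to 1; "ax", "ay", "az": the turn, a rotation vector about the tool's x, y, z each as a share of 90 degrees, from -1 to 1. A call has 1 to 20 rows; each row shifts and turns the commanded pose from where the row before left it, along the tool's axes as they then stand; what a row does not reach is not made up. A row lasts 1/12 s, in which the tool goes at most 41.7 mm and 7.16 degrees, less where a joint would pass 70% of its speed; a pose out of reach is approached as far as the arm can. A call with a number of a shift or a turn outside -1 to 1 is refused whole. A call with a gripper value outside its range is refused whole. "gripper" is the opening, from 0 (shut) to 1 (fully open), set as the call begins (left out, the last holds). The fingers move at their own pace and stop on an object; "squeeze" is the grip in N (left out, the last holds). Time passes only in rows, so rows that do not move let the fingers close. It gives the time, the measured TCP pose, the force, the opening and the grip force at its end, in the units of the state.
- bot.state(): the state, without advancing time (a new reading comes with each control period).
- bot.grab_frame(name): name is "scene" or "side" or "wrist"; returns (picture, depth): 400x640x3 uint8, blue, green, red; 400x640 float32, m along the optical axis (not along the pixel's ray), 0 where there is no reading.
- bot.calibration(name): a dict with "mtx" (3x3 intrinsics, pixels), "k1" (the pictures are not rectified: a ray, as slopes to the right and down, at radius r is drawn at 1 + k1 r^2 times it, then the intrinsics apply), "R" (3x3) and "t" (3): a world point X has camera coordinates R X + t. Camera axes: x right, y down, z forward; pixel columns grow to the right and rows downward; lengths in m; the calibration is good to about 2 mm. A picture is of the moment at which its call begins: read the wrist's pose just before it. calibration takes no time and is no camera call; for the wrist camera it gives the pose at the moment of the call.
- bot.sign_off(): hands the job in; it is judged then, once.
The state is a dict: "t": time; "joint_pos": joint angles; "qd": joint speeds; "effort": joint torques, N m; "tool_pos": TCP position; "eef_rot": TCP orientation; "ft_force": force on the tool from outside, world axes, zero at the start; "ft_torque": the same for the moment, N m; "gripper_width": finger opening in m; "gripper_force": force on a finger pad.
Only numpy, scipy, OpenCV 4.12 (cv2) and the standard library are available. Lean on these libraries where they do the work, as an engineer would, in place of code of your own. Each camera call takes 0.05 s, during which the arm holds its last target. There are 200 camera calls.

## Working session

There is one attempt and no reset: what is moved stays moved. The work goes in short steps, Python scripts to look and compute and a tool call to move; the robot and the scene stay as the last step left them, time stands still between calls to the robot, and variables do not carry over. Pictures are saved under pics/ and viewed, at most 14 in all, crops included, and the job is handed in when it is done.

Besides the shell and the picture viewer there is one more tool, called after "Emit:" as name(argument=value, ...) on one line, values as JSON. apply_moves: Moves the arm, as the interface text tells. Shift numbers are shares of 2.5 cm and turn numbers shares of 90 degrees, none past 1 either way. Its arguments: {"type":"object","properties":{"deltas":{"type":"array","items":{"type":"object","properties":{"dx":{"type":"number"},"dy":{"type":"number"},"dz":{"type":"number"},"ax":{"type":"number"},"ay":{"type":"number"},"az":{"type":"number"}}}},"gripper":{"type":"number"},"squeeze":{"type":"number"}},"required":["deltas"]}

```bash
mkdir -p pics; cat > h.py <<'E'
import numpy as np,cv2
from rig import bot
def ray2w(c,uv,depth):
    K=np.array(c["mtx"]);d=(np.array(uv,float)-K[:2,2])/[K[0,0],K[1,1]]
    p=d.copy()
    for _ in range(20): p=d/(1+c["k1"]*(p@p))
    R=np.array(c["R"]);t=np.array(c["t"])
    return R.T@(np.array([p[0],p[1],1])*depth-t)
def onz(c,uv,z):
    a=ray2w(c,uv,0);b=ray2w(c,uv,1);return a+(b-a)*(z-a[2])/(b[2]-a[2])
def proj(c,X):
    R=np.array(c["R"]);t=np.array(c["t"]);K=np.array(c["mtx"]);q=R@X+t;p=q[:2]/q[2]
    p=p*(1+c["k1"]*(p@p));return K[:2,:2]@p+K[:2,2]
E
python3 - <<'E'
from h import *
print(bot.state())
for n in("scene","side","wrist"):
    c=bot.calibration(n);im,d=bot.grab_frame(n);cv2.imwrite(f"pics/{n}0.png",im);np.savez(f"{n}0.npz",im=im,d=d,**c)
    print(n,c)
E
```

```text
{'t': 0.0, 'joint_pos': array([ 1.24588750e+00,  8.79513438e-02,  1.37226593e+00, -5.26557786e-05,
        1.68360960e+00, -1.03100950e-01]), 'qd': array([ 0.00020165,  0.00069028, -0.00055146, -0.00028564, -0.00111711,
        0.0005502 ]), 'effort': array([ 2.40716745e-04, -3.40168083e+01, -3.02431941e+01,  7.18981633e-02,
        3.27333400e-02, -1.59909823e-04]), 'tool_pos': array([0.12097101, 0.53640933, 0.40349978]), 'eef_rot': array([ 1.10679579e-01,  9.93855514e-01, -1.09718048e-03, -2.11678784e-04]), 'ft_force': array([-0.57530874, -1.33254379,  0.34588631]), 'ft_torque': array([-0.03232834, -0.04035668,  0.00383854]), 'gripper_force': 0.0, 'gripper_width': 0.09397862771163719}
scene {'mtx': array([[389.44667809,   0.        , 322.32474534],
       [  0.        , 389.44667809, 201.40851697],
       [  0.        ,   0.        ,   1.        ]]), 'k1': -0.08630270983953205, 'R': array([[-0.28567706,  0.9581398 , -0.01888762],
       [ 0.56546957,  0.15262157, -0.81052503],
       [-0.77371363, -0.24222878, -0.58539938]]), 't': array([ 0.07369851, -0.18351363,  1.71454872])}
side {'mtx': array([[381.35397747,   0.        , 326.84268924],
       [  0.        , 381.35397747, 200.25598301],
       [  0.        ,   0.        ,   1.        ]]), 'k1': -0.017853625509295708, 'R': array([[ 0.97214565, -0.23422915,  0.00833937],
       [-0.14714627, -0.63763811, -0.75615185],
       [ 0.1824303 ,  0.73386262, -0.65434306]]), 't': array([-0.55035964,  0.27980139,  0.87292721])}
wrist {'mtx': array([[341.56873045,   0.        , 322.50362375],
       [  0.        , 341.56873045, 206.15166908],
       [  0.        ,   0.        ,   1.        ]]), 'k1': -0.04842125426546339, 'R': array([[ 0.21947616,  0.9756157 , -0.00205475],
       [ 0.93756508, -0.21033283,  0.27700509],
       [ 0.26981833, -0.06272248, -0.96086625]]), 't': array([-0.5488566 , -0.02763264,  0.39269774])}
```

View pics/scene0.png

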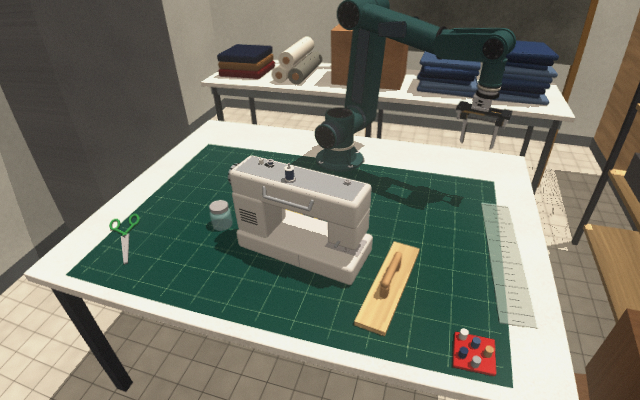

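View pics/wrist0.png

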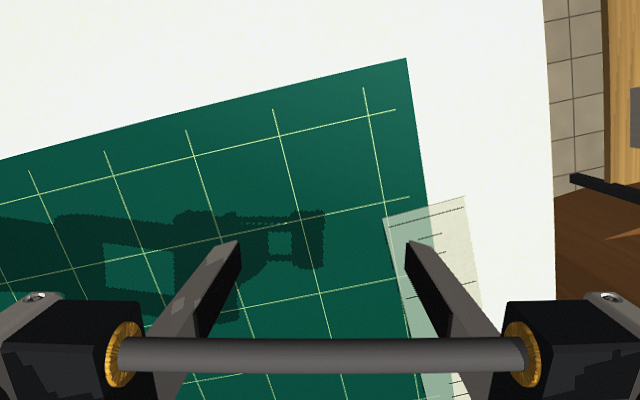

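The scene view shows the machine at (300,215), its handwheel end at (240,180), the spool at (289,173), the winder near (267,163), the tension disc at (347,182) and the jar at (220,215). The wrist camera sees only the table.

```bash
python3 - <<'E'
import numpy as np,cv2
a=cv2.imread("pics/scene0.png")[145:245,200:400]; b=cv2.imread("pics/side0.png")
cv2.imwrite("pics/a.png",cv2.resize(a,None,fx=4,fy=4,interpolation=cv2.INTER_CUBIC))
E
```

```text
(no output)
```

View pics/a.png

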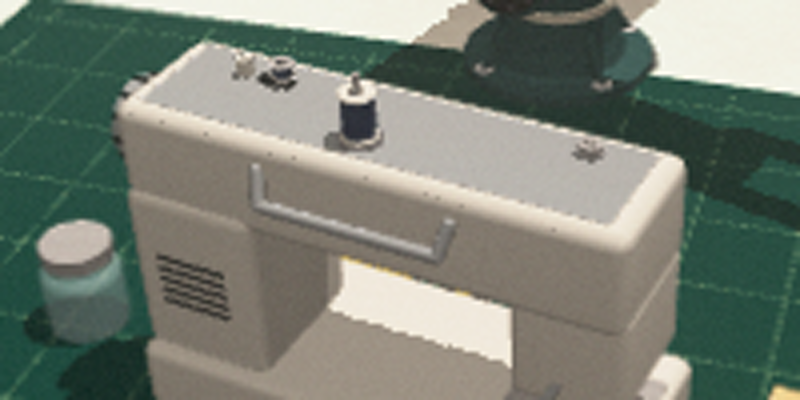

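View pics/side0.png

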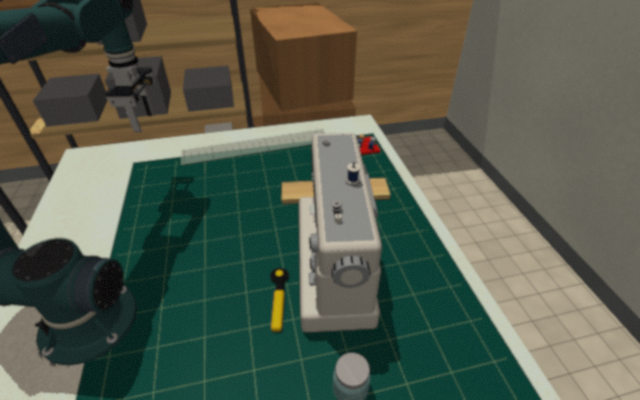

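The crop shows the bobbin at full-image pixel (270.5,162), the stop post at (261,161), the spool at (289,172) and the tension disc at (347,182). In the side view the bobbin and stop sit at (337,211), the spool at (353,174) and the disc at (326,143).

```bash
python3 - <<'E'
from h import *
S=bot.calibration("scene");D=np.load("scene0.npz")["d"];
T=bot.calibration("side");E=np.load("side0.npz")["d"]
def f(c,uv,z): return onz(c,uv,z).round(4)
cr=lambda x,y:((x+.5)/4-.5+200,(y+.5)/4-.5+145)
print("spool cap",f(S,cr(357,92),.323),"side",f(T,(353,167),.323))
print("spool base",f(S,cr(362,138),.287))
print("bobbin top",f(S,cr(283,64),.3025))
print("stop top",f(S,cr(243,62),.299), "disc",f(S,cr(590,150),.29),f(T,(326,143),.29))
# top plane points from depth
for c,d,im in((S,D,0),(T,E,0)):
    P=[]
    for v in range(130,260):
        for u in range(220,400):
            if d[v,u]>0:
                X=ray2w(c,(u,v),d[v,u])
                if abs(X[2]-.285)<.006:P.append(X)
    P=np.array(P);r=cv2.minAreaRect(P[:,:2].astype(np.float32));print(len(P),P[:,2].mean(),r)
a=cv2.imread("pics/side0.png")[125:275,280:400]
cv2.imwrite("pics/b.png",cv2.resize(a,None,fx=4,fy=4,interpolation=cv2.INTER_CUBIC))
E
```

```text
spool cap [0.6221 0.0217 0.323 ] side [0.6239 0.0199 0.323 ]
spool base [0.6225 0.0228 0.287 ]
bobbin top [ 0.567  -0.0572  0.3025]
stop top [ 0.566  -0.0893  0.299 ] disc [0.6016 0.1771 0.29  ] [0.6031 0.1724 0.29  ]
2931 0.28541714931214607 ((0.6025727987289429, 0.03582914173603058), (0.3973093330860138, 0.11451644450426102), 80.36983489990234)
5563 0.28391805802062764 ((0.6017886400222778, 0.03485782444477081), (0.39594346284866333, 0.10940510779619217), 80.21243286132812)
```

View pics/b.png

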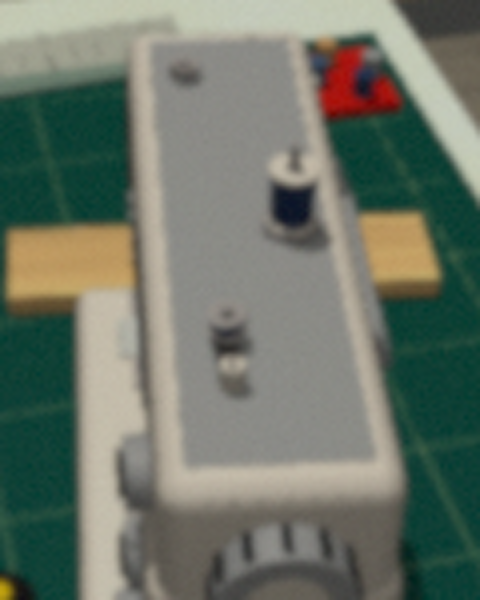

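The depth of the top gives the machine's yaw as about -9.7°, with its origin near (0.590, 0.038). The winder-off model then puts the spindle at (0.567,-0.059), which agrees with the bobbin measured at (0.567,-0.057). I'll raise, shut the fingers and cross over.

Emit:
apply_moves(deltas=[{"dz":-0.8},{"dz":-0.8},{"dz":-0.8},{"dz":-0.8},{"dz":-0.8},{"dz":-0.8},{"dz":-0.8},{"dz":-0.8},{"az":-0.033},{"dx":-0.8,"dy":-0.62},{"dx":-0.8,"dy":-0.62},{"dx":-0.8,"dy":-0.62},{"dx":-0.8,"dy":-0.62},{"dx":-0.8,"dy":-0.62},{"dx":-0.8,"dy":-0.62},{"dx":-0.8,"dy":-0.62},{"dx":-0.8,"dy":-0.62},{"dx":-0.8,"dy":-0.62},{"dx":-0.8,"dy":-0.62}], gripper=0, squeeze=20)

```text
$.deltas[0]: bad value
```

```bash
cat > to.py <<'E'
import sys
from h import *
from scipy.spatial.transform import Rotation as Ro
s=bot.state();R=Ro.from_quat(s["eef_rot"]).as_matrix()
print(s["t"],s["tool_pos"].round(4),s["ft_force"].round(2),"w",s["gripper_width"])
print("tool y deg",np.degrees(np.arctan2(R[1,1],R[0,1])),"z",R[:,2].round(4))
print("mm",(R.T@(np.array(list(map(float,sys.argv[1:4])))-s["tool_pos"])*1000).round(1))
E
python3 to.py 0.5746 -0.0131 0.56
```

```text
0.15 [0.121  0.5365 0.4038] [1.01 0.22 0.12] w 0.09433427165247991
tool y deg 77.29159537251915 z [-6.0e-04 -1.6e-03 -1.0e+00]
mm [-563.4 -436.6 -155.6]
```

Emit:
apply_moves(deltas=[{"dx":0,"dy":0,"dz":-0.8,"ax":0,"ay":0,"az":0},{"dx":0,"dy":0,"dz":-0.8,"ax":0,"ay":0,"az":0},{"dx":0,"dy":0,"dz":-0.8,"ax":0,"ay":0,"az":0},{"dx":0,"dy":0,"dz":-0.8,"ax":0,"ay":0,"az":0},{"dx":0,"dy":0,"dz":-0.8,"ax":0,"ay":0,"az":0},{"dx":0,"dy":0,"dz":-0.8,"ax":0,"ay":0,"az":0},{"dx":0,"dy":0,"dz":-0.8,"ax":0,"ay":0,"az":0},{"dx":0,"dy":0,"dz":-0.8,"ax":0,"ay":0,"az":0},{"dx":0,"dy":0,"dz":0,"ax":0,"ay":0,"az":-0.033},{"dx":-0.8,"dy":-0.62,"dz":0,"ax":0,"ay":0,"az":0},{"dx":-0.8,"dy":-0.62,"dz":0,"ax":0,"ay":0,"az":0},{"dx":-0.8,"dy":-0.62,"dz":0,"ax":0,"ay":0,"az":0},{"dx":-0.8,"dy":-0.62,"dz":0,"ax":0,"ay":0,"az":0},{"dx":-0.8,"dy":-0.62,"dz":0,"ax":0,"ay":0,"az":0},{"dx":-0.8,"dy":-0.62,"dz":0,"ax":0,"ay":0,"az":0},{"dx":-0.8,"dy":-0.62,"dz":0,"ax":0,"ay":0,"az":0},{"dx":-0.8,"dy":-0.62,"dz":0,"ax":0,"ay":0,"az":0},{"dx":-0.8,"dy":-0.62,"dz":0,"ax":0,"ay":0,"az":0},{"dx":-0.8,"dy":-0.62,"dz":0,"ax":0,"ay":0,"az":0}], gripper=0, squeeze=20)

```text
t: 1.73
tool_pos: [0.2925, 0.3489, 0.5644]
eef_rot: [0.085, 0.996, -0.0, -0.0]
ft_force: [0.3, 0.1, 0.2]
gripper_width: 0.0004
gripper_force: 0.0
```

```bash
python3 to.py 0.5746 -0.0131 0.56
```

```text
1.7333 [0.2925 0.3489 0.5644] [0.27 0.12 0.24] w 0.0004008292500333113
tool y deg 80.27250293525165 z [-3.e-04 -2.e-04 -1.e+00]
mm [-339.2 -309.1    4.4]
```

Emit:
apply_moves(deltas=[{"dx":-0.8,"dy":-0.73,"dz":0,"ax":0,"ay":0,"az":0},{"dx":-0.8,"dy":-0.73,"dz":0,"ax":0,"ay":0,"az":0},{"dx":-0.8,"dy":-0.73,"dz":0,"ax":0,"ay":0,"az":0},{"dx":-0.8,"dy":-0.73,"dz":0,"ax":0,"ay":0,"az":0},{"dx":-0.8,"dy":-0.73,"dz":0,"ax":0,"ay":0,"az":0},{"dx":-0.8,"dy":-0.73,"dz":0,"ax":0,"ay":0,"az":0},{"dx":-0.8,"dy":-0.73,"dz":0,"ax":0,"ay":0,"az":0},{"dx":-0.8,"dy":-0.73,"dz":0,"ax":0,"ay":0,"az":0},{"dx":-0.8,"dy":-0.73,"dz":0,"ax":0,"ay":0,"az":0},{"dx":-0.8,"dy":-0.73,"dz":0,"ax":0,"ay":0,"az":0},{"dx":-0.8,"dy":-0.73,"dz":0,"ax":0,"ay":0,"az":0},{"dx":-0.8,"dy":-0.73,"dz":0,"ax":0,"ay":0,"az":0},{"dx":-0.8,"dy":-0.73,"dz":0,"ax":0,"ay":0,"az":0},{"dx":-0.8,"dy":-0.73,"dz":0,"ax":0,"ay":0,"az":0},{"dx":-0.8,"dy":-0.73,"dz":0,"ax":0,"ay":0,"az":0},{"dx":-0.8,"dy":-0.73,"dz":0,"ax":0,"ay":0,"az":0},{"dx":-0.8,"dy":-0.73,"dz":0,"ax":0,"ay":0,"az":0},{"dx":0,"dy":0,"dz":0,"ax":0,"ay":0,"az":0}])

```text
t: 3.23
tool_pos: [0.5772, -0.0169, 0.5618]
eef_rot: [0.087, 0.996, -0.001, -0.002]
ft_force: [0.1, -0.4, 0.2]
gripper_width: 0.0003
gripper_force: 0.0
```

```bash
python3 to.py 0.5746 -0.0131 0.488; python3 - <<'E'
from h import *
c=bot.calibration("wrist");im,d=bot.grab_frame("wrist");np.savez("w1.npz",d=d,**c);cv2.imwrite("pics/w1.png",im)
E
```

```text
3.2333 [ 0.5772 -0.0169  0.5618] [ 0.1  -0.44  0.15] w 0.00033251237568215897
tool y deg 79.98317972131292 z [-0.0033 -0.0011 -1.    ]
mm [ 3.   3.4 73.8]
```

View pics/w1.png

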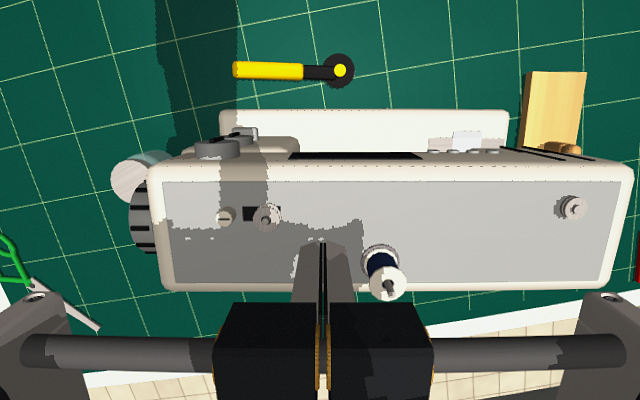

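The wrist view shows the bobbin at (266,217), the stop at (225,216), the free slot between them, the spool at (381,270) and the tapered shut fingertips at (322,243).

```bash
python3 - <<'E'
from h import *
im=cv2.imread("pics/w1.png");cv2.imwrite("pics/w1c.png",cv2.resize(im[190:260,205:345],None,fx=5,fy=5,interpolation=cv2.INTER_CUBIC))
z=np.load("w1.npz");c={k:z[k] for k in("mtx","R","t")};c["k1"]=float(z["k1"]);d=z["d"]
for u,v in((264,221),(268,212),(275,216),(381,285),(225,213),(313,250),(331,250)):
    print((u,v),d[v,u],ray2w(c,(u,v),d[v,u]).round(4))
for p in((.567,-.0575,.3025),(.567,-.0575,.306)): print(proj(c,np.array(p)))
E
```

```text
(264, 221) 0.24860384 [ 0.5657 -0.0588  0.3062]
(268, 212) 0.25214392 [ 0.5609 -0.0556  0.301 ]
(275, 216) 0.25113815 [ 0.5644 -0.0508  0.3028]
(381, 285) 0.24506007 [0.623  0.0172 0.3221]
(225, 213) 0.25462463 [ 0.5567 -0.088   0.2989]
(313, 250) 0.17834376 [ 0.5648 -0.0202  0.3771]
(331, 250) 0.17926155 [ 0.5667 -0.011   0.3762]
[266.92341871 220.73256123]
[266.16758964 222.24286824]
```

View pics/w1c.png

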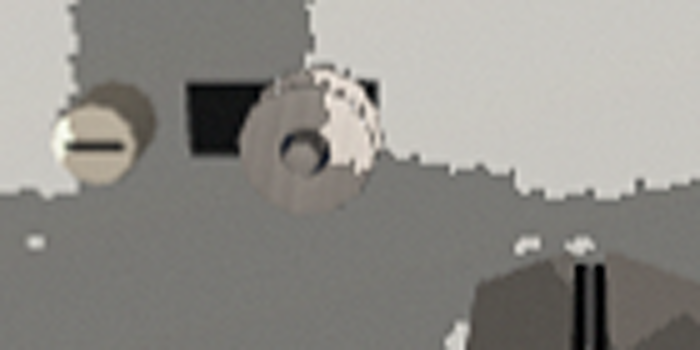

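Emit:
apply_moves(deltas=[{"dx":0.16,"dy":-0.11,"dz":0.6,"ax":0,"ay":0,"az":0.003},{"dx":0,"dy":0,"dz":0.6,"ax":0,"ay":0,"az":0},{"dx":0,"dy":0,"dz":0.6,"ax":0,"ay":0,"az":0},{"dx":0,"dy":0,"dz":0.5,"ax":0,"ay":0,"az":0},{"dx":0,"dy":0,"dz":0.4,"ax":0,"ay":0,"az":0},{"dx":0,"dy":0,"dz":0.1,"ax":0,"ay":0,"az":0},{"dx":0,"dy":0,"dz":0,"ax":0,"ay":0,"az":0},{"dx":0,"dy":0,"dz":0,"ax":0,"ay":0,"az":0}])

```text
t: 3.95
tool_pos: [0.5699, -0.015, 0.4954]
eef_rot: [0.087, 0.996, 0.0, 0.0]
ft_force: [-0.2, -0.3, 0.0]
gripper_width: 0.0007
gripper_force: 0.0
```

```bash
python3 - <<'E'
from h import *
z=np.load("w1.npz");c={k:z[k] for k in("mtx","R","t")};c["k1"]=float(z["k1"])
b=onz(c,(266.2,218.6),.3025);s=onz(c,(224.8,218.6),.299);print(b,s,b-s,onz(c,(265.4,220),.306))
c=bot.calibration("wrist");im,d=bot.grab_frame("wrist");np.savez("w2.npz",d=d,**c);cv2.imwrite("pics/w2.png",im)
E
python3 to.py 0.571 -0.0289 0.4885
```

```text
[ 0.56528685 -0.05766631  0.3025    ] [ 0.5609236 -0.0892514  0.299    ] [0.00436324 0.03158509 0.0035    ] [ 0.56521951 -0.05767584  0.306     ]
4.0 [ 0.57   -0.0151  0.4958] [0.77 0.22 0.51] w 0.0005226426892575588
tool y deg 80.01280634180442 z [ 0.0019 -0.     -1.    ]
mm [ -3.4 -13.4   7.3]
```

View pics/w2.png

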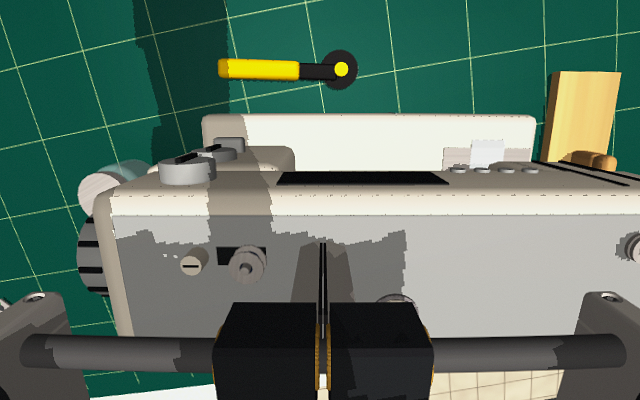

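The bobbin is now at (246,265) and the shut fingertips at (322,243), clear to its left. The spool is behind them at (395,300). The bobbin–stop distance measures 31.9 mm against 31.3 mm expected with the winder off. I'll descend to rim height and close most of the gap.

Emit:
apply_moves(deltas=[{"dx":-0.05,"dy":0,"dz":0.15,"ax":0,"ay":0,"az":0},{"dx":0,"dy":0,"dz":0.12,"ax":0,"ay":0,"az":0},{"dx":0,"dy":-0.15,"dz":0,"ax":0,"ay":0,"az":0},{"dx":0,"dy":-0.2,"dz":0,"ax":0,"ay":0,"az":0},{"dx":0,"dy":-0.1,"dz":0,"ax":0,"ay":0,"az":0},{"dx":0,"dy":0,"dz":0,"ax":0,"ay":0,"az":0},{"dx":0,"dy":0,"dz":0,"ax":0,"ay":0,"az":0},{"dx":0,"dy":0,"dz":0,"ax":0,"ay":0,"az":0}])

```text
t: 4.67
tool_pos: [0.5694, -0.0268, 0.4881]
eef_rot: [0.087, 0.996, 0.0, 0.0]
ft_force: [-0.0, -0.2, -0.3]
gripper_width: 0.0004
gripper_force: 0.0
```

```bash
python3 to.py 0.5705 -0.0281 0.4885;python3 - <<'E'
from h import *
c=bot.calibration("wrist");im,d=bot.grab_frame("wrist");np.savez("w3.npz",d=d,**c);cv2.imwrite("pics/w3.png",cv2.resize(im[210:320,160:360],None,fx=4,fy=4,interpolation=cv2.INTER_CUBIC))
E
```

```text
4.6667 [ 0.5694 -0.0268  0.4881] [-0.03 -0.2  -0.27] w 0.00035814599285523513
tool y deg 79.97869653393607 z [ 3.e-04  2.e-04 -1.e+00]
mm [-1.3 -1.1 -0.4]
```

View pics/w3.png

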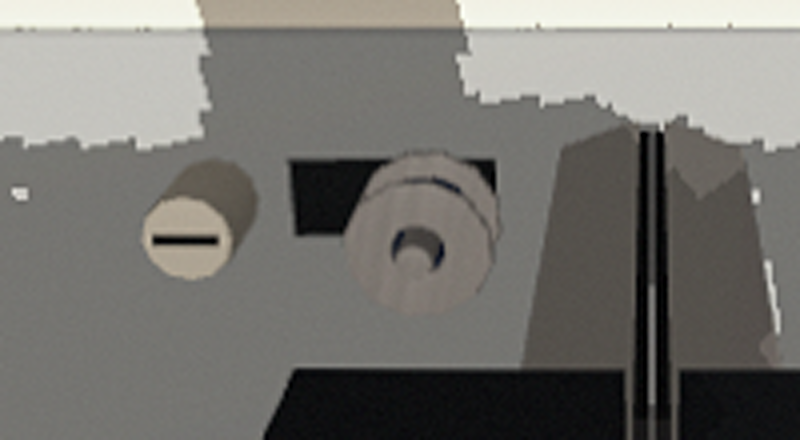

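The bobbin is at crop (420,235), seated, and the fingertips' left face is at crop (560,150), leaving a gap of about 8 mm with nothing between. I'll approach slowly.

Emit:
apply_moves(deltas=[{"dx":-0.05,"dy":-0.1,"dz":0,"ax":0,"ay":0,"az":0},{"dx":0,"dy":-0.1,"dz":0,"ax":0,"ay":0,"az":0},{"dx":0,"dy":-0.05,"dz":0,"ax":0,"ay":0,"az":0},{"dx":0,"dy":-0.04,"dz":0,"ax":0,"ay":0,"az":0},{"dx":0,"dy":-0.04,"dz":0,"ax":0,"ay":0,"az":0},{"dx":0,"dy":-0.04,"dz":0,"ax":0,"ay":0,"az":0},{"dx":0,"dy":-0.04,"dz":0,"ax":0,"ay":0,"az":0},{"dx":0,"dy":-0.04,"dz":0,"ax":0,"ay":0,"az":0},{"dx":0,"dy":-0.04,"dz":0,"ax":0,"ay":0,"az":0}])

```text
t: 5.47
tool_pos: [0.5684, -0.0384, 0.488]
eef_rot: [0.087, 0.996, 0.001, -0.0]
ft_force: [-0.5, 3.0, 1.1]
gripper_width: 0.0004
gripper_force: 1.7
```

Emit:
apply_moves(deltas=[{"dx":0,"dy":-0.04,"dz":0,"ax":0,"ay":0,"az":0},{"dx":0,"dy":-0.04,"dz":0,"ax":0,"ay":0,"az":0},{"dx":0,"dy":-0.04,"dz":0,"ax":0,"ay":0,"az":0}])

```text
t: 5.72
tool_pos: [0.5678, -0.0416, 0.488]
eef_rot: [0.087, 0.996, 0.0, -0.0]
ft_force: [-2.1, 3.7, 0.5]
gripper_width: 0.0004
gripper_force: 1.7
```

```bash
python3 to.py 0.5672 -0.0462 0.4885;python3 - <<'E'
from h import *
c=bot.calibration("wrist");im,d=bot.grab_frame("wrist");np.savez("w4.npz",d=d,**c);cv2.imwrite("pics/w4.png",cv2.resize(im[210:320,160:360],None,fx=4,fy=4,interpolation=cv2.INTER_CUBIC))
E
```

```text
5.7167 [ 0.5678 -0.0416  0.488 ] [-2.14  3.74  0.52] w 0.0003706899538800842
tool y deg 80.03223797477978 z [-2.e-04  8.e-04 -1.e+00]
mm [-0.2 -4.6 -0.5]
```

View pics/w4.png

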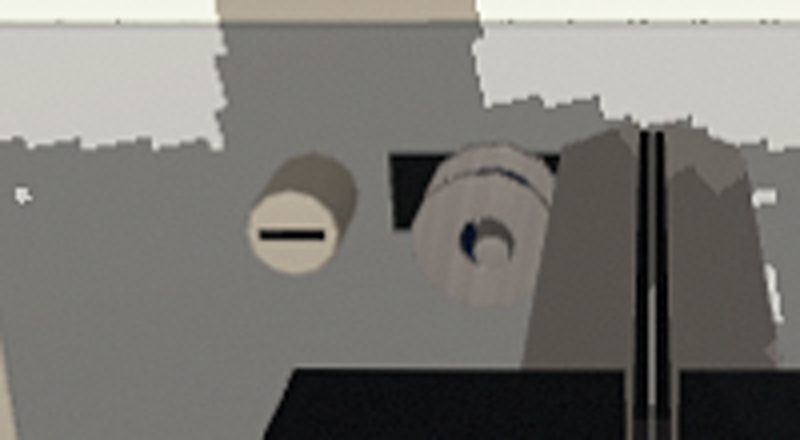

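The fingertips' back now touches the bobbin's rim at crop (550,200) and pushes it at about 4 N. The bobbin is down, and roughly 7 mm of travel to the right remains.

Emit:
apply_moves(deltas=[{"dx":0,"dy":-0.04,"dz":0,"ax":0,"ay":0,"az":0},{"dx":0,"dy":-0.04,"dz":0,"ax":0,"ay":0,"az":0},{"dx":0,"dy":-0.04,"dz":0,"ax":0,"ay":0,"az":0},{"dx":0,"dy":-0.04,"dz":0,"ax":0,"ay":0,"az":0},{"dx":0,"dy":-0.04,"dz":0,"ax":0,"ay":0,"az":0},{"dx":0,"dy":-0.04,"dz":0,"ax":0,"ay":0,"az":0}])

```text
t: 6.27
tool_pos: [0.5669, -0.048, 0.488]
eef_rot: [0.087, 0.996, -0.0, 0.0]
ft_force: [-1.3, 4.1, 2.2]
gripper_width: 0.0005
gripper_force: 1.6
```

Emit:
apply_moves(deltas=[{"dx":0,"dy":-0.02,"dz":0,"ax":0,"ay":0,"az":0},{"dx":0,"dy":-0.02,"dz":0,"ax":0,"ay":0,"az":0}])

```text
t: 6.43
tool_pos: [0.5667, -0.049, 0.4879]
eef_rot: [0.087, 0.996, -0.0, -0.0]
ft_force: [-0.9, 3.7, 0.7]
gripper_width: 0.0001
gripper_force: 1.5
```

Still the free-moving force, so I continue in half-millimetre steps until it rises.

Emit:
apply_moves(deltas=[{"dx":0,"dy":-0.02,"dz":0,"ax":0,"ay":0,"az":0}])

```text
t: 6.52
tool_pos: [0.5666, -0.0494, 0.4879]
eef_rot: [0.087, 0.996, 0.0, 0.0]
ft_force: [-0.9, 3.1, 0.8]
gripper_width: 0.0005
gripper_force: 1.5
```

Emit:
apply_moves(deltas=[{"dx":0,"dy":-0.02,"dz":0,"ax":0,"ay":0,"az":0}])

```text
t: 6.6
tool_pos: [0.5666, -0.0498, 0.4879]
eef_rot: [0.087, 0.996, 0.0, 0.0]
ft_force: [-0.3, 5.1, 1.1]
gripper_width: 0.0003
gripper_force: 2.1
```

Emit:
apply_moves(deltas=[{"dx":0,"dy":0,"dz":0,"ax":0,"ay":0,"az":0}])

```text
t: 6.68
tool_pos: [0.5666, -0.0497, 0.4879]
eef_rot: [0.087, 0.996, 0.0, 0.0]
ft_force: [-2.1, 3.9, 1.4]
gripper_width: 0.0001
gripper_force: 1.8
```

Emit:
apply_moves(deltas=[{"dx":0,"dy":-0.02,"dz":0,"ax":0,"ay":0,"az":0}])

```text
t: 6.77
tool_pos: [0.5665, -0.05, 0.488]
eef_rot: [0.087, 0.996, 0.001, 0.0]
ft_force: [-0.1, 4.7, 2.1]
gripper_width: 0.0005
gripper_force: 2.6
```

Emit:
apply_moves(deltas=[{"dx":0,"dy":-0.02,"dz":0,"ax":0,"ay":0,"az":0}])

```text
t: 6.85
tool_pos: [0.5664, -0.0503, 0.488]
eef_rot: [0.087, 0.996, 0.001, 0.0]
ft_force: [-0.9, 6.5, 0.4]
gripper_width: 0.0005
gripper_force: 3.1
```

Emit:
apply_moves(deltas=[{"dx":0,"dy":-0.02,"dz":0,"ax":0,"ay":0,"az":0},{"dx":0,"dy":0,"dz":0,"ax":0,"ay":0,"az":0}])

```text
t: 7.02
tool_pos: [0.5664, -0.0505, 0.488]
eef_rot: [0.086, 0.996, 0.001, 0.0]
ft_force: [-0.6, 7.8, 1.6]
gripper_width: 0.0005
gripper_force: 3.3
```

Emit:
apply_moves(deltas=[{"dx":0,"dy":-0.02,"dz":0,"ax":0,"ay":0,"az":0},{"dx":0,"dy":0,"dz":0,"ax":0,"ay":0,"az":0}])

```text
t: 7.18
tool_pos: [0.5663, -0.0507, 0.4881]
eef_rot: [0.086, 0.996, 0.002, 0.0]
ft_force: [0.1, 8.0, 2.0]
gripper_width: 0.0004
gripper_force: 3.7
```

```bash
python3 - <<'E'
from h import *
c=bot.calibration("wrist");im,d=bot.grab_frame("wrist");np.savez("w5.npz",d=d,**c);cv2.imwrite("pics/w5.png",cv2.resize(im[210:320,160:360],None,fx=4,fy=4,interpolation=cv2.INTER_CUBIC))
E
```

```text
(no output)
```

View pics/w5.png

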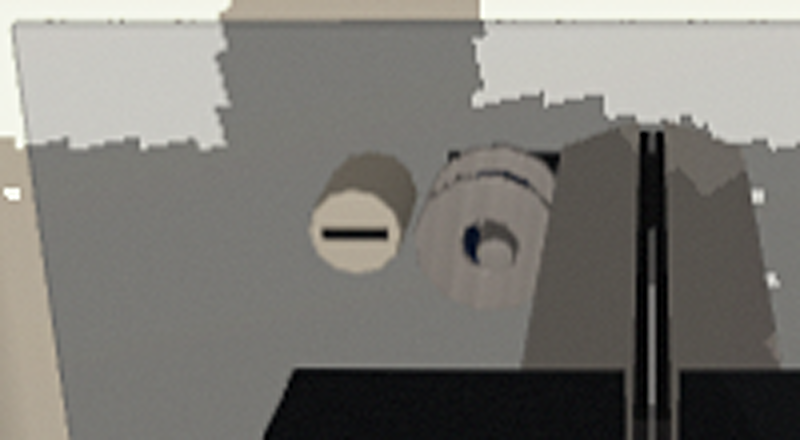

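The bobbin, at crop (487,230), is about 18 mm centre to centre from the stop at (356,232). That matches the 18.8 mm expected at the end of travel, and the force has risen to 8 N against a firm stop. I'll back off to the left and then up.

Emit:
apply_moves(deltas=[{"dx":0,"dy":0.1,"dz":0,"ax":0,"ay":0,"az":0},{"dx":0,"dy":0.2,"dz":0,"ax":0,"ay":0,"az":0},{"dx":0,"dy":0.3,"dz":0,"ax":0,"ay":0,"az":0},{"dx":0,"dy":0.3,"dz":0,"ax":0,"ay":0,"az":0},{"dx":0,"dy":0,"dz":0,"ax":0,"ay":0,"az":0},{"dx":0,"dy":0,"dz":-0.3,"ax":0,"ay":0,"az":0},{"dx":0,"dy":0,"dz":-0.6,"ax":0,"ay":0,"az":0},{"dx":0,"dy":0,"dz":-0.6,"ax":0,"ay":0,"az":0},{"dx":0,"dy":0,"dz":-0.6,"ax":0,"ay":0,"az":0},{"dx":0,"dy":0,"dz":-0.6,"ax":0,"ay":0,"az":0},{"dx":0,"dy":0,"dz":-0.6,"ax":0,"ay":0,"az":0},{"dx":0,"dy":0,"dz":0,"ax":0,"ay":0,"az":0},{"dx":0,"dy":0,"dz":0,"ax":0,"ay":0,"az":0}])

```text
t: 8.32
tool_pos: [0.57, -0.0298, 0.5717]
eef_rot: [0.087, 0.996, -0.0, 0.001]
ft_force: [0.4, -0.5, -0.6]
gripper_width: 0.0005
gripper_force: 0.0
```

```bash
python3 - <<'E'
from h import *
c=bot.calibration("wrist");im,d=bot.grab_frame("wrist");np.savez("w6.npz",d=d,**c);cv2.imwrite("pics/w6.png",cv2.resize(im[180:310,180:420],None,fx=3.3,fy=3.3,interpolation=cv2.INTER_CUBIC))
E
```

```text
(no output)
```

View pics/w6.png

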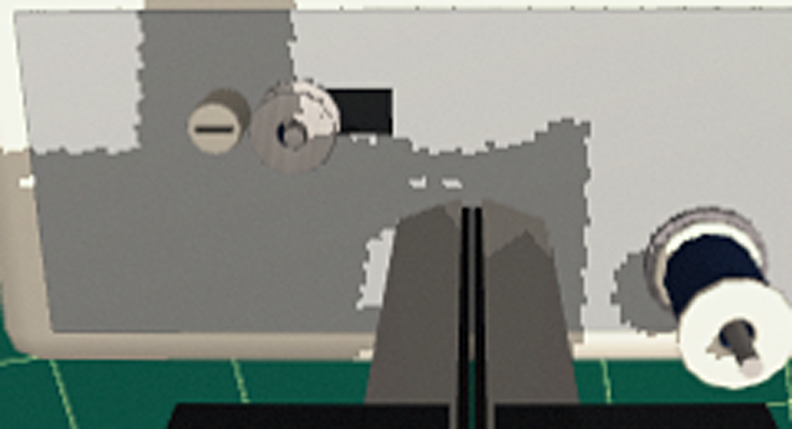

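The bobbin, at crop (295,127), sits flat beside the stop at (215,128). They are about 18.6 mm apart, the slot is now open only on the left, and the spool at (725,300) is untouched.

```bash
python3 -c "
from rig import bot
print(bot.sign_off())"
```

```text
the job is handed in; nothing more can be done
None
```

I pushed the bobbin winder right to its end stop by the bobbin's rim, with about 8 N at the stop; the bobbin stayed on its spindle, the hand is clear, and the job was handed in at about 8.4 s of the 32 s allowed.

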